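Unstack the kit pile into its organiser trays

ROBOT

A 6-joint arm with a two-finger parallel gripper is mounted at the origin on the work surface. World frame = base frame: x ahead of the robot, y to its left, z up, the work surface at z = 0. Lengths are in mm, angles in rad, forces in N, time in s.
With the tool pointing down it reaches from about 275 to 750 mm from the base axis. Payload 10.2 kg.
Tool frame: the origin (TCP) lies between the finger pads; the fingertips stand 17 mm ahead of it and the grasp point (between the pads) lies 2 mm behind it; z points along the fingers, y is the line along which they close (so a half turn about z gives the same grasp; the last joint's range is limited). The gripper opens to 85 mm and grips with 20 to 120 N. Pads are 22 mm wide; open, the fingers measure 114 mm over their backs; the gripper's body (76 mm by 85 mm) begins 54 mm behind the grasp point. The pads swing forward as they close: fully open they stand 13 mm farther back than shut.
Start: joints at [-1.527, 0.313, 1.498, -0, 1.331, -0.223], TCP at [138.401, -506.435, 248.294] pointing down, gripper open.
Joint ranges: [-2.94, 2.94], [-0.97, 2.17], [0.19, 2.56], [-1.23, 4.37], [0.02, 3.11], [-2.88, 2.88]. Speed limits (rad/s): [2.39, 2.39, 3.01, 3.14, 3.14, 3.14].

INTERFACE

Orientations are given as a unit quaternion [w, x, y, z].
In Python, from rig import * gives the robot as it stands.
- The arm moves only by the tool step_arm, never from a script. Its argument "commands" is text: rows parted by semicolons, each of 7 numbers parted by spaces: the opening, from 0 (shut) to 1 (fully open), then the shift along the tool's x, y, z in cm, then the turn, a rotation vector about the tool's x, y, z in rad. In form: hand x y z rx ry rz; .... A call has 1 to 20 rows; each row is the pose to reach, as a shift and turn from the pose commanded when the call began, along the tool's axes at that moment; what a row does not reach only later rows make up. A row lasts 1/12 s, in which the tool goes at most 41.7 mm and 7.16 degrees, less where a joint would pass 70% of its speed; a pose out of reach is approached as far as the arm can. A call with a gripper value outside its range is refused whole. The fingers move at their own pace and stop on an object; "newtons" is the grip in N (left out, the last holds). Time passes only in rows, so rows that repeat a pose let the fingers close. It gives the time, the measured TCP pose, the force, the opening and the grip force at its end, in the units of the state.
- sense(): the state, without advancing time (a new reading comes with each control period).
- capture(name): name is "side" or "top"; returns the picture (384x512x3 uint8, red, green, blue); there is no depth.
- camera_model(name): a dict with "mtx" (3x3 intrinsics, pixels), "k1" (the pictures are not rectified: a ray, as slopes to the right and down, at radius r is drawn at 1 + k1 r^2 times it, then the intrinsics apply), "eye" and "rotation" of the camera in the world. Camera axes: x right, y down, z forward; pixel columns grow to the right and rows downward; lengths in mm; the calibration is good to about 2 mm. A picture is of the moment at which its call begins. camera_model takes no time and is no camera call.
- finish_job(): hands the job in; it is judged then, once.
Trained networks look in the newest picture that a camera, given by its name, has taken for a name from the list of things; names that differ only in an ending like _2 or _b are one class to them, and where a whole thing is asked for, a point or a joint stands for the part that bears it (a point fixed in the world has none). Each returns a list of dicts, best first, with "score" (0 to 1); they miss things now and then, are a little off and sometimes report something else, mostly with a low value. They report only what shows in the picture. A call takes as long as a camera call.
- search_frame(camera, label): "rect" ([centre column, centre row, width, height] in pixels, round what is visible of it).
- trace(camera, label): "mask" (384x512 bool, what is visible of it) and "rect" ([centre column, centre row, width, height] in pixels, round what is visible of it).
- spot_point(camera, label): "xy" ([column, row] in pixels: a listed point, or the origin of a listed thing).
The state is a dict: "time_s": time; "joints": joint angles; "dq": joint speeds; "tau": joint torques, N m; "eef_pos": TCP position; "ee_rot": TCP orientation; "force": force on the tool from outside, world axes, zero at the start; "wrist_torque": the same for the moment, N m; "grip_width": opening from 0.0 (shut) to 1.0 (fully open); "grip_force": force on a finger pad.
Only numpy, scipy, OpenCV 4.12 (cv2) and the standard library are available. Lean on these libraries where they do the work, as an engineer would, in place of code of your own. Each camera call takes 0.05 s, during which the arm holds its last target. There are 200 camera calls.

TASK

On the storeroom bench, take the pile of kit apart and put every piece away in the white organiser tray made for its shape and size: the long case, the food tin, the square box, the small tin and the oblong case, each flat on the floor of its own tray. Keep the pieces upright and let none of them topple over, and leave everything released and at rest.

Things in the scene. Friction and masses are not known exactly. Their poses are not given: they have to be found in the camera images.
- long_case_mid (a point): Long flat steel case with a hinged-lid seam and dark end catches, 180 x 56 x 40 mm high: the bottom of the pile, lying on the table. The point is its centre, 20 mm above its underside; x runs along its length, y across its 56 mm width, z up. 0.25 to 0.5 kg. Hold it by its upper half: fingers that reach lower than the tray's rim will not fit between it and the tray.
- food_tin_mid (a point): Round food tin of bright metal with a plain paper band, diameter 60, 44 mm high, standing on one end of the long case (either end). The point is its centre, 22 mm above its underside; z is up. Hold it by its upper half: fingers that reach lower than the tray's rim will not fit between it and the tray.
- square_box_mid (a point): Black plastic box, square from above, 52 x 52 x 44 mm high, standing on the other end of the long case. The point is its centre, 22 mm above its underside; z is up. x and y are square to its sides. Hold it by its upper half: fingers that reach lower than the tray's rim will not fit between it and the tray.
- small_tin_mid (a point): Small plain aluminium tin, round, diameter 36, 44 mm high, standing on top of either the food tin or the square box. The point is its centre, 22 mm above its underside; z is up. Hold it by its upper half: fingers that reach lower than the tray's rim will not fit between it and the tray.
- oblong_case_mid (a point): Small oblong grey plastic case, 48 x 28 x 44 mm high, standing on whichever of the food tin and square box does not carry the small tin. The point is its centre, 22 mm above its underside; z is up. x runs along its 48 mm side, y along its 28 mm side. Hold it by its upper half: fingers that reach lower than the tray's rim will not fit between it and the tray.
- long_tray: Long rectangular organiser tray for the long case, inside 200 x 76 mm, long side along its x. Fixed, white plastic with a grey floor; floor 4 mm thick, walls 4 mm thick, rim 10 mm above the table. Origin: centre of its underside, on the table; z is up.
- big_round_tray: Larger round organiser tray for the food tin, inside diameter 80 mm. Fixed, white plastic with a grey floor; floor 4 mm thick, walls 4 mm thick, rim 10 mm above the table. Origin: centre of its underside, on the table; z is up.
- square_tray: Square organiser tray for the square box, inside 70 x 70 mm, sides along its x and y. Fixed, white plastic with a grey floor; floor 4 mm thick, walls 4 mm thick, rim 10 mm above the table. Origin: centre of its underside, on the table; z is up.
- small_round_tray: Smaller round organiser tray for the small tin, inside diameter 56 mm. Fixed, white plastic with a grey floor; floor 4 mm thick, walls 4 mm thick, rim 10 mm above the table. Origin: centre of its underside, on the table; z is up.
- oblong_tray: Small oblong organiser tray for the oblong case, inside 68 x 48 mm, 68 mm along its x. Fixed, white plastic with a grey floor; floor 4 mm thick, walls 4 mm thick, rim 10 mm above the table. Origin: centre of its underside, on the table; z is up.

How it is judged:
By the outcome, as a careful person would: the job done as asked, in the order asked, and still so for the second after the job is handed in, with the robot touching nothing.
It also fails if it takes over 147 s, if anything falls off the work surface, if the arm or the gripper's body presses on something with over 40 N, if the wrist force passes 120 N, or if a joint passes its speed limit or range.

## Working session

There is one attempt and no reset: what is moved stays moved. The work goes in short steps, Python scripts to look and compute and a tool call to move; the robot and the scene stay as the last step left them, time stands still between calls to the robot, and variables do not carry over. Pictures are saved under pics/ and viewed, at most 14 in all, crops included, and the job is handed in when it is done.

Besides the shell and the picture viewer there is one more tool, called after "Call:" in YAML: its name, and indented under it one key for each argument. step_arm: Moves the arm, as the interface text tells. Its arguments: {"type":"object","properties":{"commands":{"type":"string"},"newtons":{"type":"number"}},"required":["commands"]}

```bash
mkdir -p pics; ls; python3 - <<'E'
from rig import *
import cv2, numpy as np
for n in ("side","top"):
    im=capture(n); cv2.imwrite(f"pics/{n}0.png",im[:,:,::-1])
    m=camera_model(n); print(n,m)
s=sense(); print(s)
L=["long_case_mid","food_tin_mid","square_box_mid","small_tin_mid","oblong_case_mid","long_tray","big_round_tray","square_tray","small_round_tray","oblong_tray"]
for l in L:
    for c in ("top","side"):
        print(l,c,[(np.round(d["xy"],1).tolist(),round(d["score"],2)) for d in spot_point(c,l)][:3])
E
```

```text
pics
side {'mtx': array([[424.35314696,   0.        , 249.78653886],
       [  0.        , 424.35314696, 193.55996853],
       [  0.        ,   0.        ,   1.        ]]), 'k1': -0.06006047024068127, 'eye': array([132.04091889, 614.11314106, 766.34277466]), 'rotation': array([ 0.12702068, -0.28110595,  0.86600959, -0.39353854])}
top {'mtx': array([[352.69555057,   0.        , 255.63774716],
       [  0.        , 352.69555057, 187.84814999],
       [  0.        ,   0.        ,   1.        ]]), 'k1': 0.012539405561441714, 'eye': array([367.12460091,   1.81984249, 977.53942213]), 'rotation': array([-0.08887282,  0.70745239, -0.6959216 ,  0.08547435])}
{'time_s': 0.1, 'joints': array([-1.52743821e+00,  3.13375929e-01,  1.49834647e+00, -6.71922417e-06,
        1.33097070e+00, -2.23396457e-01]), 'dq': array([ 0.00123824,  0.00086931, -0.00239477,  0.00151145, -0.00037107,
        0.00218691]), 'tau': array([ 2.21032205e-03, -4.12896180e+01, -2.60141981e+01, -2.15635155e-04,
        3.04235691e-03,  1.36200845e-05]), 'eef_pos': array([ 138.37079874, -506.23014658,  247.80706885]), 'ee_rot'
[... 561 characters left out ...]
small_tin_mid top [([381.4, 231.9], 0.84)]
small_tin_mid side [([342.6, 162.8], 0.73), ([345.0, 149.1], 0.67)]
oblong_case_mid top [([372.6, 188.0], 0.51)]
oblong_case_mid side []
long_tray top [([146.3, 204.5], 0.82), ([370.9, 187.0], 0.65)]
long_tray side [([172.1, 319.1], 0.86)]
big_round_tray top [([265.1, 162.1], 0.88)]
big_round_tray side [([219.7, 207.2], 0.87), ([290.6, 244.6], 0.28)]
square_tray top [([295.8, 206.0], 0.82), ([373.3, 189.7], 0.66)]
square_tray side [([273.1, 204.1], 0.8), ([291.6, 243.0], 0.18)]
small_round_tray top [([229.8, 194.9], 0.69)]
small_round_tray side [([225.1, 241.1], 0.84)]
oblong_tray top [([259.3, 240.4], 0.9)]
oblong_tray side [([289.5, 245.7], 0.72)]
```

View pics/top0.png

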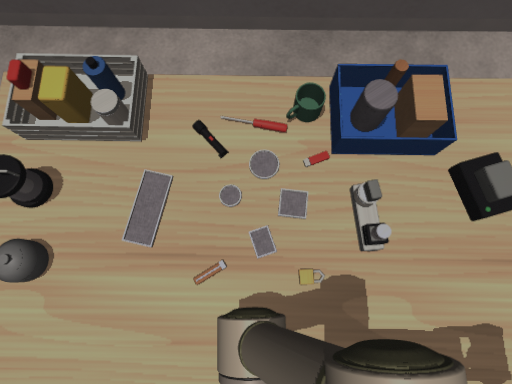

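View pics/side0.png

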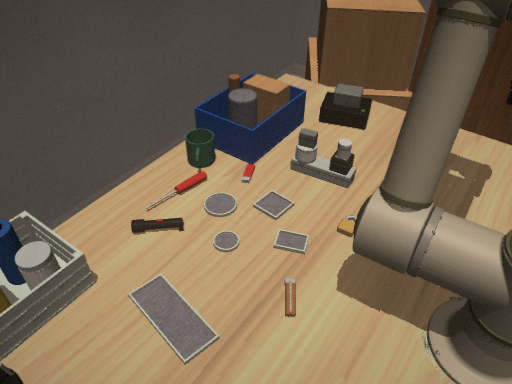

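The top view shows the pile at about (370,210). The oblong case sits on the food tin (370,190) and the small tin on the black box (381,232). The trays are at (148,208) long, (264,164) big round, (231,196) small round, (293,204) square and (262,241) oblong. The side view agrees. Next I fit poses to the masks.

```bash
cat > h.py <<'E'
from rig import *
import cv2, numpy as np
from scipy.spatial.transform import Rotation as R
from scipy.optimize import minimize
DIM={"long_case_mid":(180,56,40),"food_tin_mid":(60,0,44),"square_box_mid":(52,52,44),"small_tin_mid":(36,0,44),"oblong_case_mid":(48,28,44),
"long_tray":(208,84,10),"big_round_tray":(88,0,10),"square_tray":(78,78,10),"small_round_tray":(64,0,10),"oblong_tray":(76,56,10)}
CM={}
def cam(n):
    if n not in CM:
        m=camera_model(n); CM[n]=(m["mtx"],m["k1"],np.array(m["eye"]),R.from_quat(np.roll(m["rotation"],-1)).as_matrix())
    return CM[n]
def proj(n,P):
    K,k,e,Rm=cam(n); c=(np.atleast_2d(P)-e)@Rm; s=c[:,:2]/c[:,2:]
    s=s*(1+k*(s**2).sum(1,keepdims=True)); return s@K[:2,:2].T+K[:2,2]
def unproj(n,uv,z):
    K,k,e,Rm=cam(n); d=(np.array(uv)-K[:2,2])/np.diag(K)[:2]; s=d.copy()
    for _ in range(8): s=d/(1+k*(s@s))
    r=Rm@np.array([s[0],s[1],1]); return e+r*(z-e[2])/r[2]
def pts(l,x,y,a,z0):
    L,W,H=DIM[l]
    if W==0: t=np.arange(0,2*np.pi,.2); b=np.c_[np.cos(t),np.sin(t)]*L/2
    else: b=np.array([[1,1],[-1,1],[-1,-1],[1,-1]])*[L/2,W/2]
    b=b@np.array([[np.cos(a),np.sin(a)],[-np.sin(a),np.cos(a)]])+[x,y]
    return np.vstack([np.c_[b,np.full(len(b),z0)],np.c_[b,np.full(len(b),z0+H)]])
def render(n,P,S=4):
    h=cv2.convexHull(((proj(n,P)+.5)*S*16).astype(np.int32)); m=np.zeros((384*S,512*S),np.uint8)
    cv2.fillPoly(m,[h],1,shift=4); return m
def fit(l,z0,cams=("top","side"),S=4):
    ms={}
    for c in cams:
        r=trace(c,l)
        if r and r[0]["score"]>.3: ms[c]=cv2.resize(r[0]["mask"].astype(np.uint8),None,fx=S,fy=S,interpolation=0)
    if not ms: return None
    def ious(p):
        o=[]
        for c,m in ms.items():
            q=render(c,pts(l,p[0],p[1],p[2]/50,z0),S); o.append((m&q).sum()/(m|q).sum())
        return o
    c=next(iter(ms)); M=cv2.moments(ms[c],True)
    g=unproj(c,[M["m10"]/M["m00"]/S,M["m01"]/M["m00"]/S],z0+DIM[l][2]*.6)
    best=None
    for a in ([0] if DIM[l][1]==0 else [-.9,-.3,.3,.9] if DIM[l][0]==DIM[l][1] else [-1.2,-.6,0,.6,1.2]):
        r=minimize(lambda p:-np.mean(ious(p)),[g[0],g[1],a*50],method="Nelder-Mead",options=dict(initial_simplex=[[g[0],g[1],a*50],[g[0]+9,g[1],a*50],[g[0],g[1]+9,a*50],[g[0],g[1],a*50+15]],maxiter=60))
        if best is None or r.fun<best.fun: best=r
    x,y,a=best.x; a/=50
    print(l,"x %.1f y %.1f yaw %.3f"%(x,y,a),dict(zip(ms,np.round(ious(best.x),2))),flush=True)
    return x,y,a
def rows(x,y,z,yaw,cur=None):
    """shift (cm) and rotvec to bring tool to world x,y,z with closing axis (tool y) at angle yaw (mod pi)."""
    s=sense(); p=np.array(s["eef_pos"]); q=R.from_quat(np.roll(s["ee_rot"],-1)); m=q.as_matrix()
    best=None
    for k in (0,np.pi):
        ty=np.array([np.cos(yaw+k),np.sin(yaw+k),0]); tz=np.array([0,0,-1.]); tx=np.cross(ty,tz)
        rv=(q.inv()*R.from_matrix(np.c_[tx,ty,tz])).as_rotvec()
        if best is None or np.linalg.norm(rv)<np.linalg.norm(best): best=rv
    print("shift cm",np.round(m.T@(np.array([x,y,z])-p)/10,2),"rot",np.round(best,3))
def st():
    s=sense(); q=R.from_quat(np.roll(s["ee_rot"],-1)).as_matrix()
    print("t %.2f"%s["time_s"],"pos",np.round(s["eef_pos"],1),"closeaxis yaw %.3f"%np.arctan2(q[1,1],q[0,1]),"j",np.round(s["joints"],2),"F",np.round(s["force"],1),"w %.3f g %.1f"%(s["grip_width"],s["grip_force"]))
E
python3 - <<'E'
from h import *
capture("top");capture("side")
for l in DIM:
    z0=0 if "tray" in l or "long" in l else 40 if ("food" in l or "square" in l) else 84
    fit(l,z0)
st()
E
```

```text
long_case_mid x 531.0 y -292.5 yaw 0.118 {'top': np.float64(0.43), 'side': np.float64(0.63)}
food_tin_mid x 582.9 y -276.0 yaw 0.163 {'top': np.float64(0.41), 'side': np.float64(0.7)}
square_box_mid x 479.3 y -297.9 yaw 0.076 {'top': np.float64(0.54), 'side': np.float64(0.77)}
small_tin_mid x 481.0 y -300.6 yaw 0.057 {'top': np.float64(0.93), 'side': np.float64(0.89)}
oblong_case_mid x 608.5 y -314.6 yaw 0.193 {'top': np.float64(0.91), 'side': np.float64(0.02)}
long_tray x 550.8 y 311.4 yaw -0.204 {'top': np.float64(0.96), 'side': np.float64(0.97)}
big_round_tray x 685.8 y -11.6 yaw 0.202 {'top': np.float64(0.95), 'side': np.float64(0.95)}
square_tray x 568.5 y -94.3 yaw -0.082 {'side': np.float64(0.92)}
small_round_tray x 590.9 y 82.3 yaw -0.130 {'top': np.float64(0.9), 'side': np.float64(0.87)}
oblong_tray x 463.1 y -10.4 yaw 0.334 {'top': np.float64(0.91), 'side': np.float64(0.9)}
t 2.20 pos [ 138.4 -506.4  248.3] closeaxis yaw -1.304 j [-1.53  0.31  1.5   0.    1.33 -0.22] F [0.4 0.2 0.6] w 1.004 g 0.0
```

```bash
python3 - <<'E'
from h import *
im=capture("top");si=capture("side")
P={"small_tin_mid":(481,-300.6,0,84)}
o=fit("oblong_case_mid",84,("top",)); P["oblong_case_mid"]=(*o,84)
q=fit("square_tray",0,("top",)) 
P["square_tray"]=(*(q or (568.5,-94.3,-.08)),0)
P["long_case_mid"]=(531,-292.5,.118,0)
P["long_tray"]=(550.8,311.4,-.204,0);P["oblong_tray"]=(463.1,-10.4,.334,0)
out=[]
for n,g in(("top",im),("side",si)):
    b=cv2.resize(g[:,:,::-1],None,fx=4,fy=4,interpolation=cv2.INTER_CUBIC)
    for l,p in P.items():
        X=pts(l,*p); k=len(X)//2
        for f in (X[:k],X[k:]): cv2.polylines(b,[((proj(n,f)+.5)*4).astype(np.int32)],True,(0,0,255) if "mid" in l else (0,255,0),1)
    out.append(b[640:1040,800:1600] if n=="top" else b[460:1060,800:1500])
cv2.imwrite("pics/ov1.png",cv2.resize(np.vstack([out[0],cv2.resize(out[1],(800,686))]),(552,749))[:600] if 0 else np.hstack([cv2.resize(out[0],(400,200)),cv2.resize(out[1],(400,343))[:200]]) if 0 else out[0])
cv2.imwrite("pics/ov2.png",out[1])
rows(481,-300.6,180,1.57+.118)
E
```

```text
oblong_case_mid x 585.9 y -287.0 yaw 0.219 {'top': np.float64(0.94)}
square_tray x 571.4 y -96.3 yaw -0.120 {'top': np.float64(0.95)}
shift cm [ 38.47 -10.82   6.83] rot [-0.   -0.    0.15]
```

View pics/ov1.png

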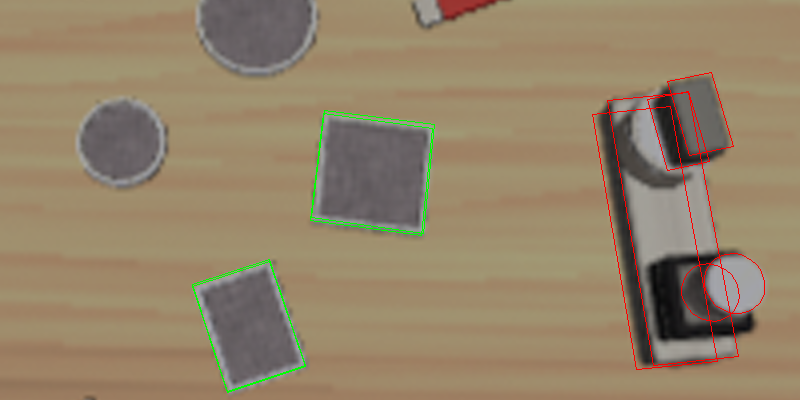

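View pics/ov2.png

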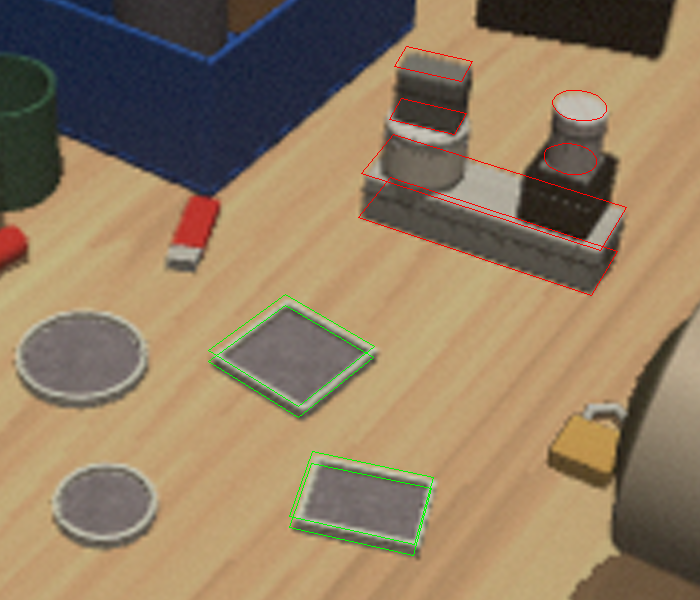

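The top overlay matches the small tin and oblong case. The side camera is offset by about 1 px, which is within the calibration. I'll take the small tin first, since both cameras fit it well.

Call:
step_arm:
  commands: "0.7 10 -2.8 1.8 0 0 0.04; 0.7 14 -3.9 2.5 0 0 0.06; 0.7 18 -5 3.2 0 0 0.08; 0.7 22 -6.2 3.9 0 0 0.1; 0.7 26 -7.3 4.6 0 0 0.12; 0.7 30 -8.4 5.3 0 0 0.13; 0.7 34 -9.6 6 0 0 0.14; 0.7 37 -10.4 6.5 0 0 0.15; 0.7 38.5 -10.8 6.8 0 0 0.15; 0.7 38.5 -10.8 6.8 0 0 0.15; 0.7 38.5 -10.8 6.8 0 0 0.15; 0.7 38.5 -10.8 6.8 0 0 0.15; 0.7 38.5 -10.8 6.8 0 0 0.15; 0.7 38.5 -10.8 6.8 0 0 0.15"
  newtons: 30

```text
time_s: 3.57
eef_pos: [480.6, -301.5, 180.6]
ee_rot: [0.0, 0.998, 0.058, 0.0]
force: [0.3, 0.4, -0.4]
grip_width: 0.702
grip_force: 0.0
```

```bash
python3 - <<'E'
from h import *
im=capture("side"); cv2.imwrite("pics/s2.png",cv2.resize(im[60:260,220:460,::-1],None,fx=3,fy=3,interpolation=2))
st(); rows(481,-300.6,117,1.688)
E
```

```text
t 3.62 pos [ 480.5 -301.6  180.7] closeaxis yaw -1.456 j [-0.77  0.46  1.46 -0.    1.21  0.69] F [-0.  -0.5  0.4] w 0.701 g 0.0
shift cm [ 0.06 -0.1   6.37] rot [ 0.    -0.    -0.002]
```

View pics/s2.png

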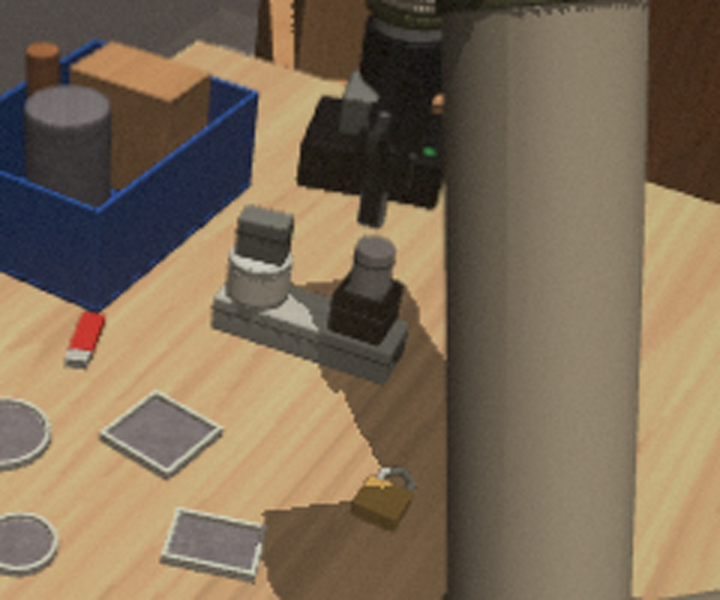

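The side view shows the fingers at (375,170), squarely above the small tin at (375,250). I'll descend and grip.

Call:
step_arm:
  commands: "0.7 0 -0.1 2 0 0 0; 0.7 0 -0.1 4 0 0 0; 0.7 0 -0.1 5.5 0 0 0; 0.7 0 -0.1 6.2 0 0 0; 0.7 0 -0.1 6.4 0 0 0; 0.7 0 -0.1 6.4 0 0 0; 0.55 0 -0.1 6.4 0 0 0; 0.48 0 -0.1 6.4 0 0 0; 0.44 0 -0.1 6.4 0 0 0; 0.4 0 -0.1 6.4 0 0 0; 0.2 0 -0.1 6.4 0 0 0; 0.2 0 -0.1 6.4 0 0 0; 0.2 0 -0.1 6.4 0 0 0; 0.2 0 -0.1 6.4 0 0 0"
  newtons: 25

```text
time_s: 4.78
eef_pos: [481.5, -300.2, 117.2]
ee_rot: [0.001, 0.998, 0.058, 0.001]
force: [-0.9, -2.2, 6.5]
grip_width: 0.414
grip_force: 24.8
```

```bash
python3 - <<'E'
from h import *
st(); rows(591,82.3,210,1.688)
E
```

```text
t 4.78 pos [ 481.5 -300.2  117.2] closeaxis yaw -1.454 j [-0.76  0.54  1.53 -0.    1.07  0.69] F [-0.9 -2.2  6.5] w 0.414 g 24.8
shift cm [ 15.34 -36.7   -9.32] rot [ 0.002 -0.001 -0.   ]
```

Call:
step_arm:
  commands: "0.2 0 0 -0.5 0 0 0; 0.2 0 0 -1.5 0 0 0; 0.2 0 0 -3 0 0 0; 0.2 0 0 -5 0 0 0; 0.2 0 0 -7 0 0 0; 0.2 0.8 -2 -7.5 0 0 0; 0.2 2 -5 -8 0 0 0; 0.2 3.2 -8 -8 0 0 0; 0.2 4.6 -11 -8 0 0 0; 0.2 6 -14.5 -8 0 0 0; 0.2 7.5 -18 -8 0 0 0; 0.2 9 -21.5 -8 0 0 0; 0.2 10.4 -25 -8 0 0 0; 0.2 11.9 -28.5 -8 0 0 0; 0.2 13.2 -31.5 -8 0 0 0; 0.2 14.3 -34 -8 0 0 0; 0.2 15 -36 -8 0 0 0; 0.2 15.3 -36.7 -8 0 0 0; 0.2 15.3 -36.7 -8 0 0 0; 0.2 15.3 -36.7 -8 0 0 0"

```text
time_s: 6.45
eef_pos: [590.2, 82.0, 196.5]
ee_rot: [0.0, 0.998, 0.058, -0.0]
force: [-0.2, -1.0, -0.9]
grip_width: 0.416
grip_force: 25.2
```

```bash
python3 - <<'E'
from h import *
im=capture("side"); cv2.imwrite("pics/s3.png",cv2.resize(im[60:260,160:430,::-1],None,fx=2.9,fy=2.9,interpolation=2))
st(); rows(591,82.3,38,1.688)
E
```

```text
t 6.50 pos [590.2  81.5 196.5] closeaxis yaw -1.455 j [-0.06  0.51  1.35 -0.    1.28  1.4 ] F [-0.8  1.5 -1.3] w 0.411 g 25.2
shift cm [ 0.09 -0.07 15.85] rot [ 0.     0.    -0.001]
```

View pics/s3.png

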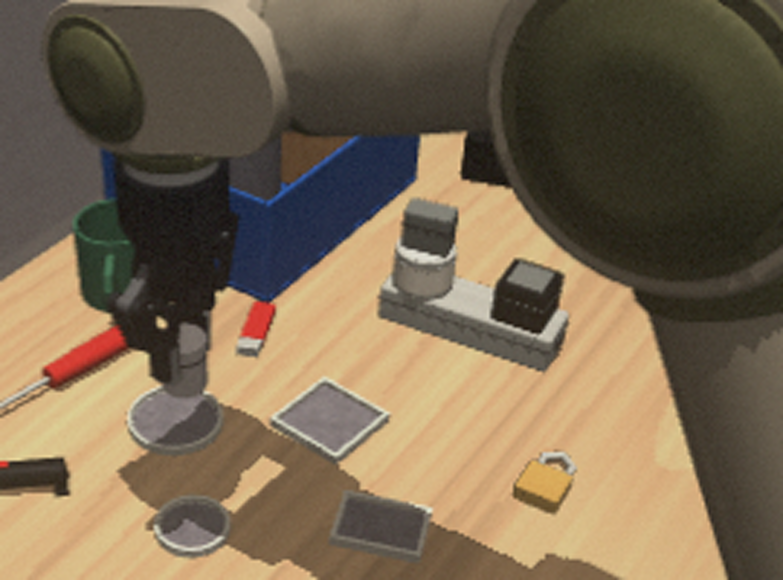

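The tin is held upright, at (190,365). The rest of the pile is undisturbed. Now to set it down in the small round tray.

Call:
step_arm:
  commands: "0.2 0.1 -0.1 2 0 0 0; 0.2 0.1 -0.1 5 0 0 0; 0.2 0.1 -0.1 8 0 0 0; 0.2 0.1 -0.1 11 0 0 0; 0.2 0.1 -0.1 13.5 0 0 0; 0.2 0.1 -0.1 15 0 0 0; 0.2 0.1 -0.1 15.6 0 0 0; 0.2 0.1 -0.1 15.9 0 0 0; 0.2 0.1 -0.1 15.9 0 0 0; 0.2 0.1 -0.1 15.9 0 0 0; 0.45 0.1 -0.1 15.9 0 0 0; 0.5 0.1 -0.1 15.9 0 0 0; 0.6 0.1 -0.1 15.9 0 0 0; 0.65 0.1 -0.1 15.9 0 0 0; 0.65 0.1 -0.1 15.9 0 0 0; 0.65 0.1 -0.1 15 0 0 0; 0.65 0.1 -0.1 13 0 0 0; 0.65 0.1 -0.1 10 0 0 0; 0.65 0.1 -0.1 6 0 0 0; 0.65 0.1 -0.1 2 0 0 0"

```text
time_s: 8.17
eef_pos: [590.7, 83.8, 178.2]
ee_rot: [-0.0, 0.998, 0.058, -0.0]
force: [-0.1, -0.1, 0.6]
grip_width: 0.648
grip_force: 0.0
```

```bash
python3 - <<'E'
from h import *
capture("top");capture("side")
fit("small_tin_mid",4,("side",))
a=fit("oblong_case_mid",84,("top",))
fit("oblong_case_mid",84,("side",))
b=fit("square_box_mid",40)
st(); rows(a[0],a[1],180,a[2]+np.pi/2)
E
```

```text
small_tin_mid x 590.4 y 84.9 yaw 0.016 {'side': np.float64(0.92)}
oblong_case_mid x 584.9 y -286.9 yaw 0.349 {'side': np.float64(0.87)}
square_box_mid x 481.0 y -299.9 yaw -1.417 {'top': np.float64(0.87), 'side': np.float64(0.9)}
t 8.52 pos [590.7  83.7 175. ] closeaxis yaw -1.454 j [-0.06  0.53  1.37  0.    1.24  1.4 ] F [-0.4  0.5  0.2] w 0.652 g 0.0Traceback (most recent call last):
  File "<stdin>", line 7, in <module>
TypeError: 'NoneType' object is not subscriptable
```

```bash
python3 - <<'E'
from h import *
rows(585.5,-287,180,1.571+.24)
rows(585.5,-287,117,1.571+.24)
E
```

```text
shift cm [-4.83 36.76 -0.5 ] rot [-0.001  0.002 -0.123]
shift cm [-4.82 36.76  5.8 ] rot [-0.001  0.002 -0.123]
```

Call:
step_arm:
  commands: "0.7 -0.3 2 -0.5 0 0 0; 0.7 -0.7 5 -0.7 0 0 -0.03; 0.7 -1.2 9 -0.7 0 0 -0.06; 0.7 -1.7 13 -0.7 0 0 -0.12; 0.7 -2.2 17 -0.7 0 0 -0.12; 0.7 -2.8 21 -0.7 0 0 -0.12; 0.7 -3.3 25 -0.7 0 0 -0.12; 0.7 -3.8 29 -0.7 0 0 -0.12; 0.7 -4.3 33 -0.7 0 0 -0.12; 0.7 -4.7 36 -0.7 0 0 -0.12; 0.7 -4.8 36.8 -0.7 0 0 -0.12; 0.7 -4.8 36.8 -0.7 0 0 -0.12; 0.7 -4.8 36.8 -0.7 0 0 -0.12; 0.7 -4.8 36.8 -0.7 0 0 -0.12"

```text
time_s: 9.68
eef_pos: [586.7, -285.7, 182.9]
ee_rot: [-0.001, 0.993, 0.119, -0.0]
force: [0.5, 0.1, -0.2]
grip_width: 0.701
grip_force: 0.0
```

```bash
python3 - <<'E'
from h import *
im=capture("side"); cv2.imwrite("pics/s4.png",cv2.resize(im[60:260,200:440,::-1],None,fx=3,fy=3,interpolation=2))
st(); rows(585.5,-287,117,1.571+.24)
E
```

```text
t 9.73 pos [ 586.8 -285.7  183.2] closeaxis yaw -1.332 j [-0.63  0.65  1.16  0.    1.34  0.7 ] F [-0.8 -0.1  0.4] w 0.701 g 0.0
shift cm [-0.15  0.1   6.62] rot [-0.001  0.    -0.002]
```

View pics/s4.png

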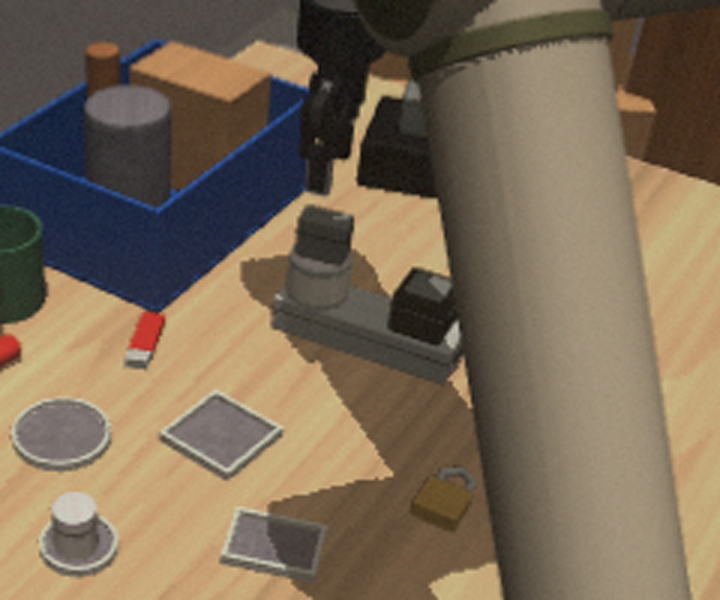

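The small tin stands upright in its tray at (75,525), and the fingers are over the oblong case at (325,230). I'll descend and grip.

Call:
step_arm:
  commands: "0.7 -0.1 0.1 2 0 0 0; 0.7 -0.1 0.1 4 0 0 0; 0.7 -0.1 0.1 5.6 0 0 0; 0.7 -0.1 0.1 6.3 0 0 0; 0.7 -0.1 0.1 6.6 0 0 0; 0.7 -0.1 0.1 6.6 0 0 0; 0.5 -0.1 0.1 6.6 0 0 0; 0.4 -0.1 0.1 6.6 0 0 0; 0.36 -0.1 0.1 6.6 0 0 0; 0.33 -0.1 0.1 6.6 0 0 0; 0.3 -0.1 0.1 6.6 0 0 0; 0.15 -0.1 0.1 6.6 0 0 0; 0.15 -0.1 0.1 6.6 0 0 0; 0.15 -0.1 0.1 6.6 0 0 0"

```text
time_s: 10.9
eef_pos: [586.0, -288.7, 118.0]
ee_rot: [0.0, 0.993, 0.118, 0.0]
force: [0.1, 2.1, 5.9]
grip_width: 0.323
grip_force: 25.7
```

```bash
python3 - <<'E'
from h import *
st(); rows(463,-10.4,197,1.571+.334)
E
```

```text
t 10.90 pos [ 586.  -288.7  118. ] closeaxis yaw -1.334 j [-0.64  0.71  1.23  0.    1.2   0.7 ] F [0.1 2.1 5.9] w 0.323 g 25.7
shift cm [ -5.42 -29.93  -7.93] rot [ 0.001 -0.001 -0.097]
```

Call:
step_arm:
  commands: "0.15 0 0 -0.5 0 0 0; 0.15 0 0 -1.5 0 0 0; 0.15 0 0 -3 0 0 0; 0.15 0 0 -5 0 0 0; 0.15 0 0 -7 0 0 0; 0.15 -0.4 -2 -7.8 0 0 0; 0.15 -0.9 -5 -8 0 0 -0.03; 0.15 -1.4 -8 -8 0 0 -0.06; 0.15 -2 -11 -8 0 0 -0.1; 0.15 -2.6 -14.5 -8 0 0 -0.1; 0.15 -3.2 -18 -8 0 0 -0.1; 0.15 -3.9 -21.5 -8 0 0 -0.1; 0.15 -4.5 -25 -8 0 0 -0.1; 0.15 -5 -27.5 -8 0 0 -0.1; 0.15 -5.3 -29.2 -8 0 0 -0.1; 0.15 -5.4 -30 -8 0 0 -0.1; 0.15 -5.4 -30 -8 0 0 -0.1; 0.15 -5.4 -30 -8 0 0 -0.1; 0.15 -5.4 -30 -8 0 0 -0.1"

```text
time_s: 12.48
eef_pos: [463.4, -10.6, 197.4]
ee_rot: [0.0, 0.986, 0.167, 0.0]
force: [-0.2, -0.2, -0.9]
grip_width: 0.323
grip_force: 25.0
```

```bash
python3 - <<'E'
from h import *
im=capture("side"); cv2.imwrite("pics/s5.png",cv2.resize(im[60:280,160:430,::-1],None,fx=2.7,fy=2.7,interpolation=2))
st(); rows(463,-10.4,38,1.571+.334)
E
```

```text
t 12.53 pos [463.3 -10.6 197.3] closeaxis yaw -1.235 j [-0.28  0.23  1.75 -0.    1.16  0.96] F [ 0.4 -0.  -1.1] w 0.323 g 25.0
shift cm [-0.02 -0.04 15.93] rot [ 0.    -0.     0.001]
```

View pics/s5.png

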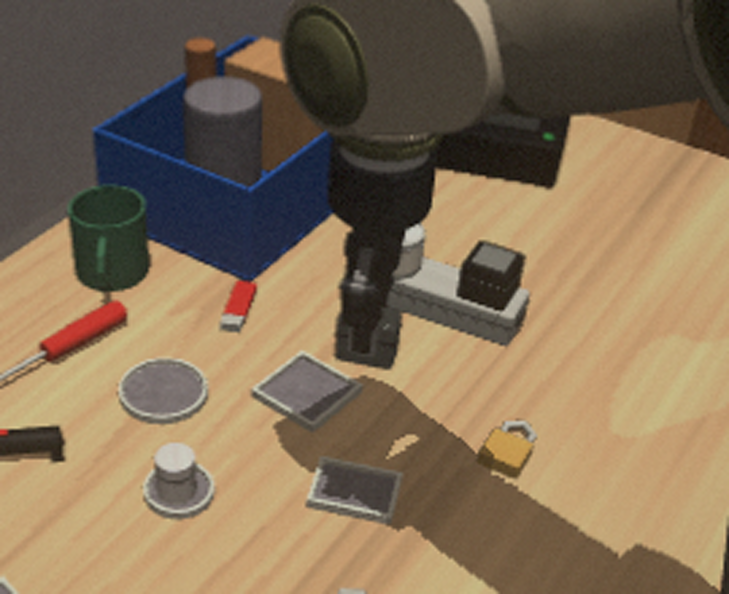

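The oblong case is held at about (368,340) and the rest of the pile still stands. I'll lower it into the oblong tray.

Call:
step_arm:
  commands: "0.15 0 0 2 0 0 0; 0.15 0 0 5 0 0 0; 0.15 0 0 8 0 0 0; 0.15 0 0 11 0 0 0; 0.15 0 0 13.5 0 0 0; 0.15 0 0 15 0 0 0; 0.15 0 0 15.6 0 0 0; 0.15 0 0 15.9 0 0 0; 0.15 0 0 15.9 0 0 0; 0.15 0 0 15.9 0 0 0; 0.38 0 0 15.9 0 0 0; 0.45 0 0 15.9 0 0 0; 0.55 0 0 15.9 0 0 0; 0.6 0 0 15.9 0 0 0; 0.6 0 0 15.9 0 0 0; 0.6 0 0 15 0 0 0; 0.6 0 0 13 0 0 0; 0.6 0 0 10 0 0 0; 0.6 0 0 6 0 0 0; 0.6 0 0 2 0 0 0"

```text
time_s: 14.2
eef_pos: [462.2, -9.4, 179.3]
ee_rot: [-0.0, 0.986, 0.168, -0.0]
force: [1.0, -0.3, -0.8]
grip_width: 0.597
grip_force: 0.0
```

```bash
python3 - <<'E'
from h import *
capture("top");capture("side")
fit("oblong_case_mid",4)
fit("food_tin_mid",40);fit("square_box_mid",40);fit("long_case_mid",0,("top",))
st(); rows(583,-276,150,1.571+.118)
E
```

```text
oblong_case_mid x 579.2 y 103.0 yaw 0.417 {'top': np.float64(0.12), 'side': np.float64(0.0)}
food_tin_mid x 587.1 y -285.8 yaw 0.096 {'top': np.float64(0.95)}
square_box_mid x 479.8 y -298.9 yaw 0.071 {'top': np.float64(0.87), 'side': np.float64(0.9)}
long_case_mid x 530.7 y -293.2 yaw 0.125 {'top': np.float64(0.38)}
t 14.65 pos [462.4  -9.5 176.3] closeaxis yaw -1.234 j [-0.27  0.25  1.78  0.    1.11  0.96] F [-0.4 -0.3 -0.2] w 0.602 g 0.0
shift cm [ 2.58 29.14  2.59] rot [-0.001  0.002  0.219]
```

```bash
python3 - <<'E'
from h import *
rows(587,-286,150,1.571+.118)
E
```

```text
shift cm [ 2.63 30.21  2.59] rot [-0.001  0.002  0.219]
```

Call:
step_arm:
  commands: "0.7 0.2 2 0 0 0 0; 0.8 0.4 5 0 0 0 0.03; 1 0.8 9 0 0 0 0.06; 1 1.1 13 0.5 0 0 0.12; 1 1.5 17 1 0 0 0.16; 1 1.8 21 1.5 0 0 0.2; 1 2.2 25 2 0 0 0.22; 1 2.5 28.5 2.4 0 0 0.22; 1 2.6 29.8 2.5 0 0 0.22; 1 2.6 30.2 2.5 0 0 0.22; 1 2.6 30.2 2.5 0 0 0.22; 1 2.6 30.2 2.5 0 0 0.22; 1 2.6 30.2 2.5 0 0 0.22; 1 2.6 30.2 2.5 0 0 0.22"

```text
time_s: 15.82
eef_pos: [587.2, -284.9, 152.7]
ee_rot: [0.0, 0.998, 0.059, 0.0]
force: [-0.0, 0.6, -0.4]
grip_width: 1.0
grip_force: 0.0
```

```bash
python3 - <<'E'
from h import *
capture("top"); im=capture("side"); cv2.imwrite("pics/s6.png",cv2.resize(im[60:280,180:450,::-1],None,fx=2.7,fy=2.7,interpolation=2))
fit("oblong_case_mid",4); fit("food_tin_mid",40,("side",))
st(); rows(587,-286,73,1.571+.118)
E
```

```text
oblong_case_mid x 464.4 y -11.2 yaw 0.385 {'top': np.float64(0.45), 'side': np.float64(0.86)}
food_tin_mid x 585.8 y -287.4 yaw 0.276 {'side': np.float64(0.88)}
t 16.07 pos [ 587.2 -285.8  152.5] closeaxis yaw -1.454 j [-0.63  0.67  1.19 -0.    1.27  0.82] F [ 0.5 -0.  -0. ] w 0.999 g 0.0
shift cm [-0.02  0.02  7.95] rot [ 0.    -0.    -0.001]
```

View pics/s6.png

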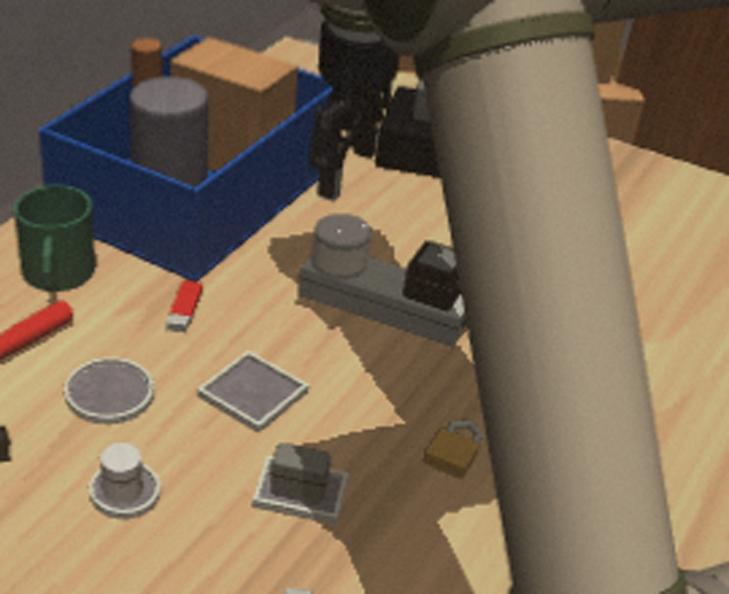

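The oblong case sits in its tray at (300,475), and the food tin is clear at (342,243) under the open fingers. I'll grip the food tin.

Call:
step_arm:
  commands: "1 0 0 2 0 0 0; 1 0 0 5 0 0 0; 1 0 0 6.8 0 0 0; 1 0 0 7.6 0 0 0; 1 0 0 7.9 0 0 0; 1 0 0 7.9 0 0 0; 0.85 0 0 7.9 0 0 0; 0.78 0 0 7.9 0 0 0; 0.74 0 0 7.9 0 0 0; 0.71 0 0 7.9 0 0 0; 0.68 0 0 7.9 0 0 0; 0.5 0 0 7.9 0 0 0; 0.5 0 0 7.9 0 0 0; 0.5 0 0 7.9 0 0 0; 0.5 0 0 7.9 0 0 0"

```text
time_s: 17.32
eef_pos: [587.5, -286.2, 74.2]
ee_rot: [0.0, 0.998, 0.058, 0.0]
force: [-1.0, 1.4, 5.5]
grip_width: 0.692
grip_force: 27.0
```

```bash
python3 - <<'E'
from h import *
st(); rows(685.8,-11.6,150,1.571+.118)
E
```

```text
t 17.32 pos [ 587.5 -286.2   74.2] closeaxis yaw -1.454 j [-0.63  0.76  1.26 -0.    1.12  0.82] F [-1.   1.4  5.5] w 0.692 g 27.0
shift cm [ 12.97 -26.13  -7.59] rot [ 0.001 -0.001 -0.001]
```

Call:
step_arm:
  commands: "0.5 0 0 -0.5 0 0 0; 0.5 0 0 -1.5 0 0 0; 0.5 0 0 -3 0 0 0; 0.5 0 0 -5 0 0 0; 0.5 0 0 -7 0 0 0; 0.5 1 -2 -8 0 0 0; 0.5 2.5 -5 -8 0 0 0; 0.5 4 -8 -8 0 0 0; 0.5 5.7 -11.5 -8 0 0 0; 0.5 7.4 -15 -8 0 0 0; 0.5 9.2 -18.5 -8 0 0 0; 0.5 10.7 -21.5 -8 0 0 0; 0.5 12 -24 -8 0 0 0; 0.5 12.7 -25.5 -8 0 0 0; 0.5 13 -26.1 -8 0 0 0; 0.5 13 -26.1 -8 0 0 0; 0.5 13 -26.1 -8 0 0 0; 0.5 13 -26.1 -8 0 0 0"

```text
time_s: 18.82
eef_pos: [685.6, -13.5, 153.4]
ee_rot: [0.0, 0.998, 0.057, -0.0]
force: [-0.4, 0.1, -2.2]
grip_width: 0.692
grip_force: 27.7
```

```bash
python3 - <<'E'
from h import *
st(); rows(685.8,-11.6,38,1.571+.118)
E
```

```text
t 18.82 pos [685.6 -13.5 153.4] closeaxis yaw -1.456 j [-0.19  0.75  1.06 -0.    1.33  1.27] F [-0.4  0.1 -2.2] w 0.692 g 27.7
shift cm [ 0.05 -0.19 11.54] rot [ 0.     0.    -0.003]
```

Call:
step_arm:
  commands: "0.5 0 -0.1 1.5 0 0 0; 0.5 0 -0.1 4 0 0 0; 0.5 0 -0.1 7 0 0 0; 0.5 0 -0.1 9.5 0 0 0; 0.5 0 -0.1 10.7 0 0 0; 0.5 0 -0.1 11.2 0 0 0; 0.5 0 -0.1 11.5 0 0 0; 0.5 0 -0.1 11.5 0 0 0; 0.5 0 -0.1 11.5 0 0 0; 0.72 0 -0.1 11.5 0 0 0; 0.8 0 -0.1 11.5 0 0 0; 0.9 0 -0.1 11.5 0 0 0; 0.95 0 -0.1 11.5 0 0 0; 0.95 0 -0.1 11.5 0 0 0; 0.95 0 -0.1 10.5 0 0 0; 0.95 0 -0.1 8.5 0 0 0; 0.95 0 -0.1 5.5 0 0 0; 0.95 0 -0.1 2 0 0 0; 0.95 0 -0.1 0 0 0 0; 0.95 0 -0.1 0 0 0 0"

```text
time_s: 20.48
eef_pos: [687.7, -11.0, 160.0]
ee_rot: [0.001, 0.998, 0.058, 0.005]
force: [-0.1, -0.4, 0.5]
grip_width: 0.952
grip_force: 0.0
```

```bash
python3 - <<'E'
from h import *
capture("top");capture("side")
fit("food_tin_mid",4);a=fit("square_box_mid",40);fit("square_box_mid",40,("top",));fit("square_box_mid",40,("side",));fit("long_case_mid",0,("top",))
st(); rows(a[0],a[1],150,a[2]+np.pi/2)
E
```

```text
food_tin_mid x 683.2 y -9.3 yaw 0.043 {'side': np.float64(0.92)}
square_box_mid x 482.1 y -298.8 yaw 0.123 {'top': np.float64(0.94)}
square_box_mid x 482.1 y -298.8 yaw 0.123 {'top': np.float64(0.94)}
long_case_mid x 532.5 y -293.3 yaw 0.110 {'top': np.float64(0.68)}
t 20.93 pos [685.6 -10.7 152.6] closeaxis yaw -1.454 j [-0.19  0.75  1.06 -0.    1.33  1.27] F [-0.4  0.5 -0.1] w 0.952 g 0.0
shift cm [-23.56  26.24   0.27] rot [-0.     0.001 -0.006]
```

Call:
step_arm:
  commands: "0.95 -1.8 2 0.2 0 0 0; 0.95 -4 4.5 0.2 0 0 0; 0.95 -6.5 7.2 0.2 0 0 0; 0.95 -9 10 0.2 0 0 0; 0.95 -11.7 13 0.2 0 0 0; 0.95 -14.4 16 0.2 0 0 0; 0.95 -17 19 0.2 0 0 0; 0.95 -19.7 22 0.2 0 0 0; 0.95 -21.8 24.3 0.2 0 0 0; 0.95 -23 25.7 0.2 0 0 0; 0.95 -23.6 26.3 0.2 0 0 0; 0.95 -23.6 26.3 0.2 0 0 0; 0.95 -23.6 26.3 0.2 0 0 0; 0.95 -23.6 26.3 0.2 0 0 0; 0.95 -23.6 26.3 0.2 0 0 0"

```text
time_s: 22.18
eef_pos: [482.8, -298.3, 151.2]
ee_rot: [-0.0, 0.998, 0.059, 0.0]
force: [-0.4, -0.3, 0.0]
grip_width: 0.953
grip_force: 0.0
```

```bash
python3 - <<'E'
from h import *
im=capture("side"); cv2.imwrite("pics/s7.png",cv2.resize(im[60:280,180:450,::-1],None,fx=2.7,fy=2.7,interpolation=2))
st(); rows(482,-299,73.5,1.571+.12)
E
```

```text
t 22.23 pos [ 482.7 -298.5  151.2] closeaxis yaw -1.452 j [-0.76  0.5   1.5   0.    1.15  0.69] F [ 0.1 -0.3  0.5] w 0.950 g 0.0
shift cm [-0.08  0.05  7.77] rot [-0.    -0.    -0.002]
```

View pics/s7.png

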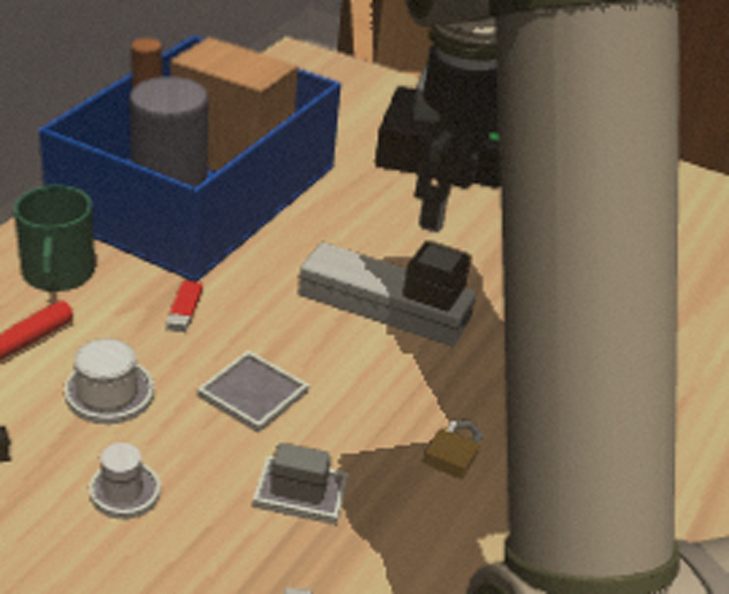

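The food tin sits in its tray at (106,375), and the black box at (438,273) is under the open fingers. I'll grip the box.

Call:
step_arm:
  commands: "0.95 -0.1 0.05 2 0 0 0; 0.95 -0.1 0.05 5 0 0 0; 0.95 -0.1 0.05 6.8 0 0 0; 0.95 -0.1 0.05 7.5 0 0 0; 0.95 -0.1 0.05 7.8 0 0 0; 0.95 -0.1 0.05 7.8 0 0 0; 0.8 -0.1 0.05 7.8 0 0 0; 0.7 -0.1 0.05 7.8 0 0 0; 0.65 -0.1 0.05 7.8 0 0 0; 0.62 -0.1 0.05 7.8 0 0 0; 0.58 -0.1 0.05 7.8 0 0 0; 0.4 -0.1 0.05 7.8 0 0 0; 0.4 -0.1 0.05 7.8 0 0 0; 0.4 -0.1 0.05 7.8 0 0 0; 0.4 -0.1 0.05 7.8 0 0 0"

```text
time_s: 23.48
eef_pos: [481.4, -300.3, 74.1]
ee_rot: [0.0, 0.998, 0.058, 0.0]
force: [-1.0, 1.4, 6.4]
grip_width: 0.61
grip_force: 26.6
```

```bash
python3 - <<'E'
from h import *
st(); rows(570,-95.3,153,1.571-.1)
E
```

```text
t 23.48 pos [ 481.4 -300.3   74.1] closeaxis yaw -1.454 j [-0.76  0.59  1.56  0.    0.98  0.69] F [-1.   1.4  6.4] w 0.610 g 26.6
shift cm [ 11.2  -19.32  -7.9 ] rot [ 0.001 -0.001  0.217]
```

Call:
step_arm:
  commands: "0.4 0 0 -0.5 0 0 0; 0.4 0 0 -1.5 0 0 0; 0.4 0 0 -3 0 0 0; 0.4 0 0 -5 0 0 0; 0.4 0 0 -7 0 0 0; 0.4 1 -1.7 -8 0 0 0.03; 0.4 2.5 -4.3 -8 0 0 0.07; 0.4 4.3 -7.4 -8 0 0 0.12; 0.4 6.1 -10.5 -8 0 0 0.17; 0.4 7.9 -13.6 -8 0 0 0.2; 0.4 9.6 -16.5 -8 0 0 0.22; 0.4 10.7 -18.4 -8 0 0 0.22; 0.4 11.2 -19.3 -8 0 0 0.22; 0.4 11.2 -19.3 -8 0 0 0.22; 0.4 11.2 -19.3 -8 0 0 0.22; 0.4 11.2 -19.3 -8 0 0 0.22"

```text
time_s: 24.82
eef_pos: [569.5, -96.6, 153.4]
ee_rot: [0.0, 0.999, -0.052, -0.0]
force: [-0.7, 0.1, -1.7]
grip_width: 0.607
grip_force: 26.6
```

```bash
python3 - <<'E'
from h import *
st(); rows(570,-95.3,38.3,1.571-.1)
E
```

```text
t 24.82 pos [569.5 -96.6 153.4] closeaxis yaw -1.675 j [-0.37  0.51  1.46 -0.    1.17  1.3 ] F [-0.7  0.1 -1.7] w 0.607 g 26.6
shift cm [ 0.04 -0.13 11.51] rot [ 0.     0.    -0.005]
```

Call:
step_arm:
  commands: "0.4 0 -0.1 1.5 0 0 0; 0.4 0 -0.1 4 0 0 0; 0.4 0 -0.1 7 0 0 0; 0.4 0 -0.1 9.5 0 0 0; 0.4 0 -0.1 10.7 0 0 0; 0.4 0 -0.1 11.2 0 0 0; 0.4 0 -0.1 11.5 0 0 0; 0.4 0 -0.1 11.5 0 0 0; 0.4 0 -0.1 11.5 0 0 0; 0.64 0 -0.1 11.5 0 0 0; 0.7 0 -0.1 11.5 0 0 0; 0.8 0 -0.1 11.5 0 0 0; 0.85 0 -0.1 11.5 0 0 0; 0.85 0 -0.1 11.5 0 0 0; 0.85 0 -0.1 10.5 0 0 0; 0.85 0 -0.1 8.5 0 0 0; 0.85 0 -0.1 5.5 0 0 0; 0.85 0 -0.1 2 0 0 0; 0.85 0 -0.1 0 0 0 0; 0.85 0 -0.1 0 0 0 0"

```text
time_s: 26.48
eef_pos: [571.8, -94.9, 158.9]
ee_rot: [0.001, 0.999, -0.051, 0.004]
force: [0.1, 0.5, 0.4]
grip_width: 0.845
grip_force: 0.0
```

```bash
python3 - <<'E'
from h import *
capture("top");capture("side")
fit("square_box_mid",4);a=fit("long_case_mid",0,("side",));a=fit("long_case_mid",0,("top",));
st(); rows(a[0],a[1],120,a[2]+np.pi/2)
E
```

```text
square_box_mid x 568.8 y -91.3 yaw -0.042 {'side': np.float64(0.89)}
long_case_mid x 530.3 y -293.5 yaw 0.094 {'side': np.float64(0.89)}
long_case_mid x 533.5 y -293.1 yaw 0.093 {'top': np.float64(0.93)}
t 26.78 pos [569.4 -94.1 152.1] closeaxis yaw -1.674 j [-0.37  0.51  1.46  0.    1.17  1.31] F [ 0.1  0.1 -0.4] w 0.846 g 0.0
shift cm [-1.52 20.16  3.21] rot [-0.001  0.002 -0.197]
```

Call:
step_arm:
  commands: "0.9 -0.2 2 0 0 0 -0.02; 0.95 -0.4 5 0.4 0 0 -0.05; 0.95 -0.7 8.5 1 0 0 -0.1; 0.95 -1 12 1.6 0 0 -0.14; 0.95 -1.3 15.5 2.2 0 0 -0.18; 0.95 -1.5 18.3 2.8 0 0 -0.2; 0.95 -1.6 19.7 3.1 0 0 -0.2; 0.95 -1.6 20.2 3.2 0 0 -0.2; 0.95 -1.6 20.2 3.2 0 0 -0.2; 0.95 -1.6 20.2 3.2 0 0 -0.2; 0.95 -1.6 20.2 3.2 0 0 -0.2; 0.95 -1.6 20.2 3.2 0 0 -0.2"

```text
time_s: 27.78
eef_pos: [533.8, -292.3, 121.6]
ee_rot: [0.0, 0.999, 0.049, 0.0]
force: [-0.2, -0.0, 0.5]
grip_width: 0.948
grip_force: 0.0
```

```bash
python3 - <<'E'
from h import *
im=capture("side"); cv2.imwrite("pics/s8.png",cv2.resize(im[60:280,180:450,::-1],None,fx=2.7,fy=2.7,interpolation=2))
st(); rows(532.3,-293.3,33,1.571+.1)
E
```

```text
t 27.83 pos [ 533.7 -292.5  121.6] closeaxis yaw -1.473 j [-0.69  0.61  1.39  0.    1.14  0.78] F [ 0.5 -0.3  0.1] w 0.950 g 0.0
shift cm [-0.15  0.06  8.86] rot [ 0.    -0.    -0.002]
```

View pics/s8.png

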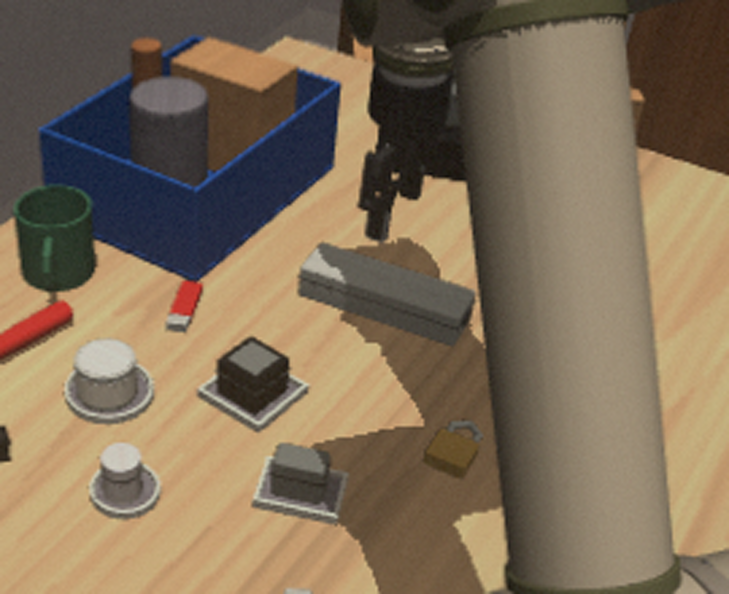

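The square box sits in its tray at (253,372). I'll grip the long case at (388,292) with more force.

Call:
step_arm:
  commands: "0.95 -0.1 0.05 2 0 0 0; 0.95 -0.1 0.05 5 0 0 0; 0.95 -0.1 0.05 7.5 0 0 0; 0.95 -0.1 0.05 8.5 0 0 0; 0.95 -0.1 0.05 8.8 0 0 0; 0.95 -0.1 0.05 8.8 0 0 0; 0.8 -0.1 0.05 8.8 0 0 0; 0.72 -0.1 0.05 8.8 0 0 0; 0.68 -0.1 0.05 8.8 0 0 0; 0.65 -0.1 0.05 8.8 0 0 0; 0.6 -0.1 0.05 8.8 0 0 0; 0.4 -0.1 0.05 8.8 0 0 0; 0.4 -0.1 0.05 8.8 0 0 0; 0.4 -0.1 0.05 8.8 0 0 0; 0.4 -0.1 0.05 8.8 0 0 0"
  newtons: 50

```text
time_s: 29.08
eef_pos: [532.8, -294.5, 34.9]
ee_rot: [0.001, 0.999, 0.049, 0.001]
force: [-2.0, 1.8, 8.9]
grip_width: 0.644
grip_force: 53.1
```

```bash
python3 - <<'E'
from h import *
st(); rows(550.8,311.4,140,1.571-.204)
E
```

```text
t 29.08 pos [ 532.8 -294.5   34.9] closeaxis yaw -1.474 j [-0.7   0.73  1.45  0.    0.97  0.78] F [-2.   1.8  8.9] w 0.644 g 53.1
shift cm [  7.68 -60.11 -10.58] rot [ 0.001 -0.002  0.301]
```

Call:
step_arm:
  commands: "0.4 0 0 -0.5 0 0 0; 0.4 0 0 -1.5 0 0 0; 0.4 0 0 -3 0 0 0; 0.4 0 0 -5 0 0 0; 0.4 0 0 -7.5 0 0 0; 0.4 0 -0.5 -9.5 0 0 0; 0.4 0.3 -2.5 -10.5 0 0 0; 0.4 0.6 -5 -10.5 0 0 0.03; 0.4 1 -8 -10.5 0 0 0.05; 0.4 1.4 -11 -10.5 0 0 0.08; 0.4 1.8 -14 -10.5 0 0 0.1; 0.4 2.2 -17 -10.5 0 0 0.12; 0.4 2.6 -20 -10.5 0 0 0.14; 0.4 3 -23 -10.5 0 0 0.16; 0.4 3.3 -26 -10.5 0 0 0.18; 0.4 3.7 -29 -10.5 0 0 0.2; 0.4 4 -31.5 -10.5 0 0 0.21; 0.4 4.2 -33 -10.5 0 0 0.22; 0.4 4.3 -34 -10.5 0 0 0.22; 0.4 4.3 -34 -10.5 0 0 0.22"

```text
time_s: 30.75
eef_pos: [542.0, 49.8, 138.6]
ee_rot: [-0.0, 0.998, -0.06, 0.0]
force: [0.1, 0.1, -3.5]
grip_width: 0.643
grip_force: 54.4
```

```bash
python3 - <<'E'
from h import *
st(); rows(550.8,311.4,138,1.571-.204)
E
```

```text
t 30.75 pos [542.   49.8 138.6] closeaxis yaw -1.692 j [-0.12  0.46  1.58  0.    1.09  1.57] F [ 0.1  0.1 -3.5] w 0.643 g 54.4
shift cm [ -2.29 -26.07   0.07] rot [-0.    -0.     0.083]
```

Call:
step_arm:
  commands: "0.4 -0.1 -1.5 0 0 0 0; 0.4 -0.4 -4 0 0 0 0.02; 0.4 -0.6 -7 0 0 0 0.03; 0.4 -0.9 -10 0 0 0 0.05; 0.4 -1.1 -13 0 0 0 0.06; 0.4 -1.4 -16 0 0 0 0.07; 0.4 -1.7 -19 0 0 0 0.08; 0.4 -1.9 -22 0 0 0 0.08; 0.4 -2.1 -24.2 0 0 0 0.08; 0.4 -2.2 -25.5 0 0 0 0.08; 0.4 -2.3 -26.1 0 0 0 0.08; 0.4 -2.3 -26.1 0 0 0 0.08; 0.4 -2.3 -26.1 0 0 0 0.08; 0.4 -2.3 -26.1 0 0 0 0.08; 0.4 -2.3 -26.1 0 0 0 0.08"

```text
time_s: 32.0
eef_pos: [551.8, 309.0, 138.4]
ee_rot: [0.0, 0.995, -0.102, -0.0]
force: [-0.4, -0.3, -2.6]
grip_width: 0.645
grip_force: 54.4
```

```bash
python3 - <<'E'
from h import *
im=capture("top"); cv2.imwrite("pics/t9.png",cv2.resize(im[120:300,60:330,::-1],None,fx=2.9,fy=2.9,interpolation=2))
st(); rows(550.8,311.4,38.5,1.571-.204)
E
```

```text
t 32.05 pos [551.7 309.2 138.4] closeaxis yaw -1.775 j [ 0.33  0.64  1.29 -0.    1.21  2.1 ] F [-0.3 -0.4 -3.4] w 0.646 g 54.4
shift cm [-0.13 -0.2   9.99] rot [ 0.     0.    -0.001]
```

View pics/t9.png

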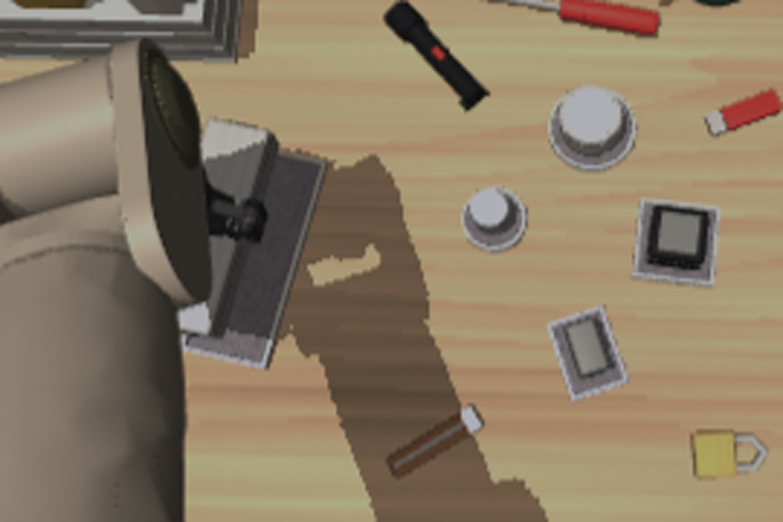

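The case hangs level and parallel to the long tray. The apparent offset in the top view is parallax. The other four pieces sit in their trays. Now to set it down.

Call:
step_arm:
  commands: "0.4 -0.1 -0.2 1.5 0 0 0; 0.4 -0.1 -0.2 4 0 0 0; 0.4 -0.1 -0.2 6.5 0 0 0; 0.4 -0.1 -0.2 8.3 0 0 0; 0.4 -0.1 -0.2 9.2 0 0 0; 0.4 -0.1 -0.2 9.7 0 0 0; 0.4 -0.1 -0.2 10 0 0 0; 0.4 -0.1 -0.2 10 0 0 0; 0.4 -0.1 -0.2 10 0 0 0; 0.67 -0.1 -0.2 10 0 0 0; 0.75 -0.1 -0.2 10 0 0 0; 0.85 -0.1 -0.2 10 0 0 0; 0.9 -0.1 -0.2 10 0 0 0; 0.9 -0.1 -0.2 10 0 0 0; 0.9 -0.1 -0.2 9 0 0 0; 0.9 -0.1 -0.2 7 0 0 0; 0.9 -0.1 -0.2 4 0 0 0; 0.9 -0.1 -0.2 0 0 0 0; 0.9 -0.1 -0.2 -4 0 0 0; 0.9 -0.1 -0.2 -8 0 0 0"

```text
time_s: 33.72
eef_pos: [550.5, 312.3, 221.2]
ee_rot: [-0.0, 0.995, -0.101, 0.0]
force: [0.2, 0.3, -0.2]
grip_width: 0.904
grip_force: 0.0
```

Call:
step_arm:
  commands: "0.9 0 4 -2 0 0 0; 0.9 0 8 -2 0 0 0; 0.9 0 12 -2 0 0 0; 0.9 0 16 -2 0 0 0; 0.9 0 20 -2 0 0 0; 0.9 0 24 -2 0 0 0; 0.9 0 28 -2 0 0 0; 0.9 0 32 -2 0 0 0; 0.9 0 36 -2 0 0 0; 0.9 0 40 -2 0 0 0; 0.9 0 44 -2 0 0 0; 0.9 0 48 -2 0 0 0; 0.9 0 51 -2 0 0 0; 0.9 0 52 -2 0 0 0; 0.9 0 52 -2 0 0 0; 0.9 0 52 -2 0 0 0; 0.9 0 52 -2 0 0 0"

```text
time_s: 35.13
eef_pos: [446.2, -195.7, 238.6]
ee_rot: [-0.0, 0.995, -0.101, 0.0]
force: [-0.6, -0.4, 0.3]
grip_width: 0.901
grip_force: 0.0
```

```bash
python3 - <<'E'
from h import *
im=capture("top");si=capture("side")
for l in ("long_case_mid","food_tin_mid","square_box_mid","small_tin_mid","oblong_case_mid"): fit(l,4)
cv2.imwrite("pics/f.png",cv2.resize(si[180:384,100:360,::-1],None,fx=2.9,fy=2.9,interpolation=2)); st()
E
```

```text
long_case_mid x 550.4 y 313.3 yaw -0.186 {'top': np.float64(0.93), 'side': np.float64(0.95)}
food_tin_mid x 685.7 y -10.5 yaw 0.295 {'top': np.float64(0.93), 'side': np.float64(0.93)}
square_box_mid x 570.3 y -93.8 yaw -0.122 {'top': np.float64(0.93), 'side': np.float64(0.89)}
small_tin_mid x 591.7 y 83.2 yaw 0.151 {'top': np.float64(0.89), 'side': np.float64(0.91)}
oblong_case_mid x 463.8 y -10.0 yaw 0.305 {'top': np.float64(0.9), 'side': np.float64(0.85)}
t 35.73 pos [ 446.  -196.9  238.3] closeaxis yaw -1.774 j [-0.66  0.24  1.62  0.    1.28  1.12] F [-0.2  0.2 -0.9] w 0.901 g 0.0
```

View pics/f.png

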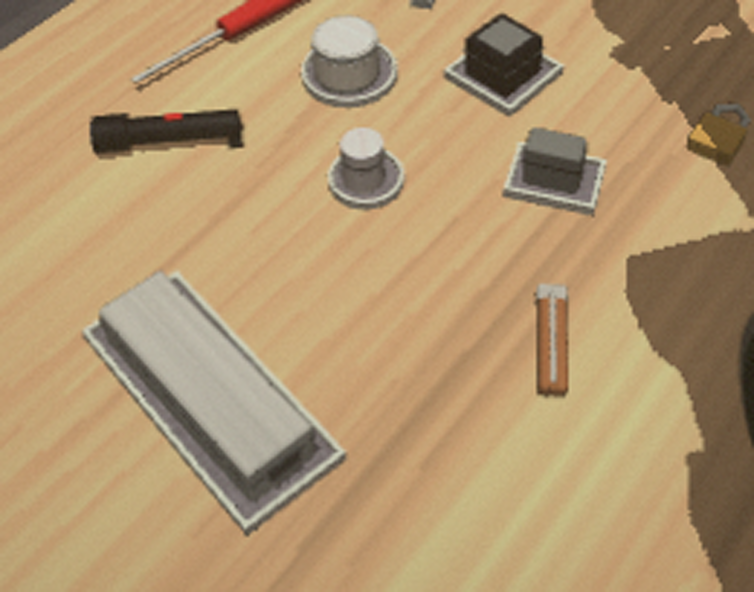

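All five pieces stand flat and centred in their trays: the long case at (205,390), food tin (347,65), square box (505,60), small tin (362,170) and oblong case (555,160). The robot is clear of everything.

```bash
python3 -c "
from rig import *
print(finish_job())"
```

```text
the job is handed in; nothing more can be done
None
```

The pile is apart and all five pieces stand upright and flat in their own trays, each within about 2 mm of the tray's centre by the last camera fit, released with the arm clear, and the job was handed in at about 36 s.

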